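Switch the load box over to its fitted load module and lock it

ROBOT

A 6-joint arm with a two-finger parallel gripper is mounted at the origin on a cart in front of the work surface, level with it; the furniture and walls round the work are solid. World frame = base frame: x ahead of the robot, y to its left, z up, the work surface at z = 0. Lengths are in m, angles in rad, forces in N, time in s.
With the tool pointing down it reaches from about 0.375 to 0.9 m from the base axis. Payload 3.1 kg.
Tool frame: the origin (TCP) lies between the finger pads; the fingertips stand manip.finger_overhang ahead of it and the grasp point (between the pads) lies 5 mm behind it (manip.finger_overhang is the distance from the TCP to the fingertips, in m); z points along the fingers, y is the line along which they close (so a half turn about z gives the same grasp; the last joint's range is limited). The gripper opens to 85 mm and grips with 20 to 120 N. Pads are 22 mm wide; open, the fingers measure 114 mm over their backs; the gripper's body (76 mm by 85 mm) begins 54 mm behind the grasp point. The pads swing forward as they close: fully open they stand 13 mm farther back than shut.
Start: joints at [1.079, 0.527, 1.433, -0, 1.181, -0.178], TCP at [0.193, 0.594, 0.245] pointing down, gripper open.
Joint ranges: [-3.08, 3.08], [-0.75, 2.2], [0.22, 2.44], [-1.43, 4.57], [0, 2.65], [-2.85, 2.85]. Speed limits (rad/s): [2.79, 2.79, 3.14, 3.14, 3.14, 3.14].

INTERFACE

Orientations are given as a unit quaternion [x, y, z, w].
In Python, from station import manip gives the robot as it stands.
- The arm moves only by the tool drive_tool, never from a script. Its argument "plan" is a list of rows, each a list of 7 numbers: the shift along the tool's x, y, z in m, then the turn, a rotation vector about the tool's x, y, z in degrees, then the opening, from -1 (shut) to 1 (fully open). In form: [[x, y, z, wx, wy, wz, gripper], ...]. A call has 1 to 10 rows; each row shifts and turns the commanded pose from where the row before left it, along the tool's axes as they then stand; what a row does not reach is not made up. A row lasts 1/10 s, in which the tool goes at most 50 mm and 8.59 degrees, less where a joint would pass 70% of its speed; a pose out of reach is approached as far as the arm can. A call is refused whole if a number of a shift passes 0.05 or a number of a turn 8.59, either way. A call with a gripper value outside its range is refused whole. The fingers move at their own pace and stop on an object; "newtons" is the grip in N (left out, the last holds). Time passes only in rows, so rows that do not move let the fingers close. It gives the time, the measured TCP pose, the force, the opening and the grip force at its end, in the units of the state.
- manip.sense(): the state, without advancing time (a new reading comes with each control period).
- manip.snapshot(name): name is "scene" or "top" or "wrist"; returns a dict with "image" (400x640x3 uint8, red, green, blue), "z_map" (400x640 float32, m along the optical axis (not along the pixel's ray), 0 where there is no reading), "fov_y" (degrees; the focal length in pixels is half the picture's height over the tangent of half this angle, whatever the lens; pixels are square), "cx", "cy" (the principal point, pixels), "extrinsics" (4x4, takes a point from camera to world coordinates); the wrist camera has in their place "mount" (4x4, takes a point from camera to tool coordinates, whose origin is the TCP and whose axes are the flange's). Camera axes: x right, y up, looking along -z (the intrinsics and any distortion apply to the point x, -y, -z); pixel columns grow to the right and rows downward; lengths in m; the calibration is good to about 2 mm. A picture is of the moment at which its call begins: read the wrist's pose just before it.
- manip.sign_off(): hands the job in; it is judged then, once.
The state is a dict: "t": time; "q": joint angles; "qd": joint speeds; "tau": joint torques, N m; "tcp_pos": TCP position; "tool_rot": TCP orientation; "force": force on the tool from outside, world axes, zero at the start; "ft_torque": the same for the moment, N m; "finger_gap": opening from 0.0 (shut) to 1.0 (fully open); "gripper_force": force on a finger pad.
Only numpy, scipy, OpenCV 4.12 (cv2) and the standard library are available. Lean on these libraries where they do the work, as an engineer would, in place of code of your own. Each camera call takes 0.05 s, during which the arm holds its last target. There are 200 camera calls.

TASK

The switch box on the bench is locked at off. Draw its lock bar fully back, turn the pointer lever until it has clicked in pointing at the one station that carries the finned load module (the other stations have flat blanking plates), then slide the lock bar fully home again so that the lever is locked there. Leave the other things on the bench where they are.

Things in the scene. Friction and masses are not known exactly. Their poses are not given: they have to be found in the camera images.
- load_box: Grey switch box, aluminium top, 250 x 250 mm, 50 mm high, fixed. Origin: centre of its underside; own +x to its far side, +y left, z up. On top: a pointer lever in the middle, a lock bar on the near side (-x), and four stations 105 mm from the middle at -72, -36, +36 and +72 degrees from +x (counterclockwise from above). At 0 degrees is off, with only a small flat ring mark.
- selector_axis (a point): Point on the vertical turning axis of the lever, at mid-height of the lever, 84 mm above the bench.
- selector (a joint): Angle of the pointer lever, rad, counterclockwise from above; 0 = off, along the box's +x. Detents (clicks) at -1.257, -0.628, 0, 0.628, 1.257; end stops at -1.30, 1.30. Let go between two detents, it snaps to the nearer one. Leaving a detent takes a side push of about 2 to 4 N at 46 mm from the axis. It cannot turn while the lock bar is home.
- selector_tip (a point): Nose of the lever, 60 mm from the axis. The lever is a black bar 14 mm wide (9 mm over the last 14 mm), from 70 to 98 mm above the bench, reaching 60 mm to the nose side of the axis and 20 mm to the other; a white line on top runs towards the nose. Below it a disc of 41 mm radius has six upright pins, 34 mm from the axis, up to 66 mm above the bench, on the side away from the nose.
- selector_aim (a point): The point at which the lever points: on its centre line, 105 mm from the axis (the radius of the stations). It turns with the lever.
- lock_bar (a joint): Travel of the lock bar, m: 0 = home (locked, its tongue between two pins of the disc), 0.024 = fully back, towards the box's -x (free). The tongue is clear of the pins beyond 0.014 and goes home only when the lever stands in a detent. It resists with about 2 N and stays where it is left.
- lock_tab (a point): Middle of the black upright tab that moves the lock bar: 12 mm thick along the box's x, 44 mm wide along y, from 62 to 96 mm above the bench. This point is 84 mm above the bench, on the box's centre line, 85 mm to -x of the lever's axis when home, 109 mm when back. Nothing near the tab on either side of it (up to 38 mm towards the lever) is higher than 66 mm above the bench.
- load_module: Bare-metal finned heat sink, 40 x 45 x 26 mm, fixed on one of the four stations; origin at the centre of its underside, 50 mm above the bench. The other three stations carry flat plates of 40 x 45 x 5 mm with two screws. Which station has the module varies.
- solder_reel: Bystander: reel of solder wire standing on its flange, about 62 mm across, 53 mm high. Origin at the underside.
- needle_nose: Bystander: needle-nose pliers lying flat, 173 mm long, 57 mm wide, 11 mm high. Origin at the underside.
- mug: Bystander: mug, 78 mm across, 97 mm high, with a handle. Origin at the underside.
- flux_pot: Bystander: round tin of flux, 56 mm across, 25 mm high. Origin at the underside.

How it is judged:
On the way, in this order (a step that is already met when the one before it is completed fails the run):
1. the lock bar is drawn back (value of joint lock_bar above 0.018 m), for 0.1 s.
2. the lever points at the load module (horizontal distance between selector_aim and load_module below 0.012 m and value of joint lock_bar above 0.014 m), for 0.2 s.
At the end, for the whole second after the job is handed in: The lever is at rest with its pointing point within 12 mm of the load module's centre seen from above, and the lock bar is home to within 4 mm (horizontal distance between selector_aim and load_module below 0.012 m and value of joint lock_bar below 0.004 m and velocity of joint selector between -0.05 and 0.05 rad/s); the robot touches nothing.
It fails at once if a bystander (reel, pliers, mug or flux tin) is moved more than 30 mm (distance of any of solder_reel, needle_nose, mug, flux_pot from where it was at the start of the episode above 0.03 m).
It also fails if it takes over 56 s, if anything falls off the work surface, if the arm or the gripper's body presses on something with over 40 N, if the wrist force passes 120 N, or if a joint passes its speed limit or range.

## Working session

There is one attempt and no reset: what is moved stays moved. The work goes in short steps, Python scripts to look and compute and a tool call to move; the robot and the scene stay as the last step left them, time stands still between calls to the robot, and variables do not carry over. Pictures are saved under pics/ and viewed, at most 10 in all, crops included, and the job is handed in when it is done.

Besides the shell and the picture viewer there is one more tool, called after "Emit:" as name(argument=value, ...), one argument or row to a line, values as JSON. drive_tool: Moves the arm, as the interface text tells. Its arguments: {"type":"object","properties":{"plan":{"type":"array"},"newtons":{"type":"number"}},"required":["plan"]}

```bash
mkdir -p pics; cat > h.py <<'E'
import numpy as np, cv2
from station import manip
def snap(n):
    s=manip.sense(); d=manip.snapshot(n)
    if 'mount' in d:
        from scipy.spatial.transform import Rotation as R
        T=np.eye(4);T[:3,:3]=R.from_quat(s['tool_rot']).as_matrix();T[:3,3]=s['tcp_pos'];d['T']=T@d['mount']
    else: d['T']=np.array(d['extrinsics'])
    d['f']=200/np.tan(np.radians(d['fov_y'])/2)
    return d
def ray(d,u,v):
    r=np.array([(u-d['cx'])/d['f'],-(v-d['cy'])/d['f'],-1.]);return d['T'][:3,3],d['T'][:3,:3]@r
def plane(d,u,v,z):
    o,r=ray(d,u,v);return o+r*(z-o[2])/r[2]
def pt(d,u,v):
    o,r=ray(d,u,v);return o+r*d['z_map'][int(v),int(u)]
E
python3 - <<'E'
from h import *
for n in('scene','top'):
    d=snap(n);cv2.imwrite(f'pics/{n}0.png',d['image'][...,::-1]);print({k:v for k,v in d.items() if k not in('image','z_map')})
    np.savez(f'{n}0.npz',**d)
print(manip.finger_overhang,manip.sense())
E
```

```text
{'fov_y': 53.41378666966793, 'cx': 318.14488732824674, 'cy': 198.66435324915005, 'extrinsics': array([[-0.75343614,  0.58411887, -0.30189258,  0.2176351 ],
       [-0.6575194 , -0.6703648 ,  0.34391753,  0.3584445 ],
       [-0.00148944,  0.45762013,  0.88914656,  1.04383338],
       [ 0.        ,  0.        ,  0.        ,  1.        ]]), 'T': array([[-0.75343614,  0.58411887, -0.30189258,  0.2176351 ],
       [-0.6575194 , -0.6703648 ,  0.34391753,  0.3584445 ],
       [-0.00148944,  0.45762013,  0.88914656,  1.04383338],
       [ 0.        ,  0.        ,  0.        ,  1.        ]]), 'f': np.float64(397.5365792477914)}
{'fov_y': 53.656795517164, 'cx': 311.76673838806266, 'cy': 198.79453835422615, 'extrinsics': array([[-6.83062613e-03,  9.88271563e-01, -1.52553793e-01,
         3.82247443e-01],
       [-9.99838705e-01, -9.28384664e-03, -1.53744933e-02,
        -4.11682825e-04],
       [-1.66104605e-02,  1.52424169e-01,  9.88175574e-01,
         1.20465374e+00],
       [ 0.00000000e+00,  0.00000000e+00,  0.00000000e+00,
         1.00000000e+00]]), 'T': array([[-6.83062613e-03,  9.8827
[... 324 characters left out ...]
4(395.44556974312064)}
0.014 {'t': 0.1, 'q': array([ 1.07849586e+00,  5.28408059e-01,  1.43377867e+00,  1.67872756e-05,
        1.18139768e+00, -1.78496375e-01]), 'qd': array([-0.00081238, -0.00173017, -0.00264061,  0.0008779 ,  0.00078368,
        0.00030324]), 'tau': array([-2.95948848e-04, -4.43305063e+01, -1.78586662e+01, -2.85693377e-04,
        3.88385874e-03,  2.51932636e-05]), 'tcp_pos': array([0.19259341, 0.59393695, 0.2444086 ]), 'tool_rot': array([ 1.56262140e-01,  9.87715117e-01, -9.37831513e-04, -3.35118068e-04]), 'force': array([0.51980615, 0.25823783, 0.08070387]), 'ft_torque': array([0.0089705 , 0.00476501, 0.00671055]), 'gripper_force': 0.0, 'finger_gap': 1.0021740939015369}
```

View pics/top0.png

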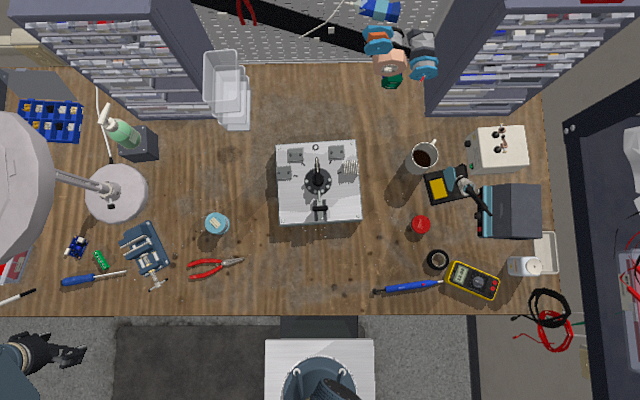

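View pics/scene0.png

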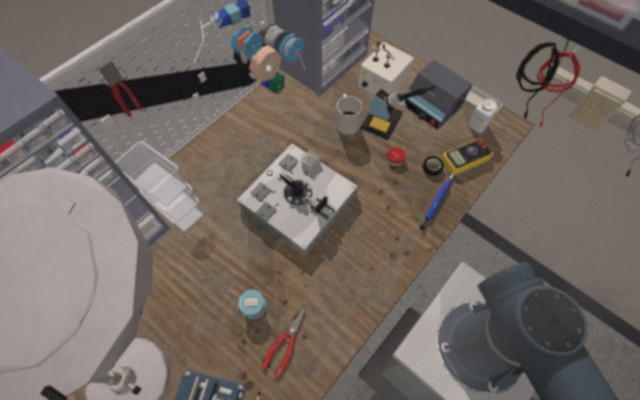

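The top view shows the box around (318,185). The finned module is at about (348,168), right of the lever (the -72° station), and flat plates are at (295,155), (283,172) and (336,152). The lock tab is at about (319,210). Next I'll measure the box from both views.

```bash
cat > m.py <<'E'
from h import *
for n,(x0,x1,y0,y1) in dict(top=(262,375,130,235),scene=(225,370,135,260)).items():
    d=dict(np.load(f'{n}0.npz'));im=d['image']
    hsv=cv2.cvtColor(im,cv2.COLOR_RGB2HSV)
    P=lambda u,v:pt(d,u,v)
    vv,uu=np.mgrid[y0:y1,x0:x1]
    r=np.stack([(uu-d['cx'])/d['f'],-(vv-d['cy'])/d['f'],-np.ones(uu.shape)],-1)@d['T'][:3,:3].T
    pts=d['T'][:3,3]+r*d['z_map'][y0:y1,x0:x1,None]
    z=pts[...,2]
    # box top surface by height
    top=pts[(z>.04)&(z<.062)&(abs(pts[...,0]-.56)<.3)]
    rect=cv2.minAreaRect(top[:,:2].astype(np.float32));print(n,'rect',rect,'z med',np.median(top[:,2]))
    # colour mask: aluminium
    m=((hsv[...,1]<40)&(hsv[...,2]>150)).astype(np.uint8)[y0:y1,x0:x1]
    m=cv2.morphologyEx(m,cv2.MORPH_CLOSE,np.ones((15,15)))
    c=max(cv2.findContours(m,0,2)[0],key=cv2.contourArea).reshape(-1,2)+[x0,y0]
    w=np.array([plane(d,u,v,.05)[:2] for u,v in c],np.float32);print(' colour rect',cv2.minAreaRect(w))
    hi=pts[(z>.088)&(z<.115)][:,:]
    k=((z>.086)&(z<.115)).astype(np.uint8);nn,lab,st,ce=cv2.connectedComponentsWithStats(k)
    for i in range(1,nn):
        if st[i,4]>5:
            q=pts[lab==i];print(' high',st[i],ce[i]+[x0,y0],q.mean(0).round(4),'z95',np.percentile(q[:,2],90).round(4),cv2.minAreaRect(q[:,:2].astype(np.float32)))
    k=((z>.068)&(z<.084)).astype(np.uint8);nn,lab,st,ce=cv2.connectedComponentsWithStats(k)
    for i in range(1,nn):
        if st[i,4]>15:
            q=pts[lab==i];print(' mid',st[i],ce[i]+[x0,y0],q.mean(0).round(4))
    cr=cv2.resize(im[y0:y1,x0:x1],None,fx=4,fy=4,interpolation=cv2.INTER_CUBIC);cv2.imwrite(f'pics/{n}1.png',cr[...,::-1])
E
python3 m.py
```

```text
top rect ((0.6145116090774536, 0.00041835010051727295), (0.25001955032348633, 0.2496476173400879), 3.3741374015808105) z med 0.04975317432922721
 colour rect ((0.6150744557380676, -0.0017284601926803589), (0.24148033559322357, 0.24426326155662537), 3.4070935249328613)
 high [ 50  28  12  28 171] [317.1871345  173.83625731] [0.6259 0.0008 0.0946] z95 0.0993 ((0.6326048970222473, -0.0027687475085258484), (0.032083358615636826, 0.07696065306663513), 81.08702850341797)
 high [50 75 16  6 69] [319.62318841 207.33333333] [ 0.529  -0.0052  0.094 ] z95 0.0971 ((0.5296375751495361, -0.0048103537410497665), (0.012025428004562855, 0.04297542944550514), 3.355146884918213)
scene rect ((0.6120740175247192, -0.003149479627609253), (0.2502133846282959, 0.25124314427375793), 3.2943687438964844) z med 0.05074594966985646
 colour rect ((0.613701581954956, -0.004522338509559631), (0.24290548264980316, 0.24546833336353302), 3.4902267456054688)
 high [ 55  38  24  19 192] [292.97395833 182.78645833] [ 6.241e-01 -1.000e-04  9.510e-02] z95 0.0997 ((0.6296384334564209, 0.0034451503306627274), (0.07782251387834549, 0.032659415155649185), 19.386363983154297)
 high [91 61 12 14 78] [321.34615385 202.58974359] [ 0.5258 -0.0056  0.0942] z95 0.0973 ((0.5269492864608765, -0.007335744798183441), (0.013135208748281002, 0.04187404736876488), 2.4931678771972656)
 mid [ 76  15  20  18 185] [310.22702703 158.55135135] [ 0.6503 -0.1003  0.0735]
 mid [67 55 12  5 29] [297.06896552 192.20689655] [0.6031 0.0075 0.0767]
 mid [91 66 12 12 30] [321.56666667 207.2       ] [ 0.5222 -0.0026  0.0757]
```

View pics/top1.png

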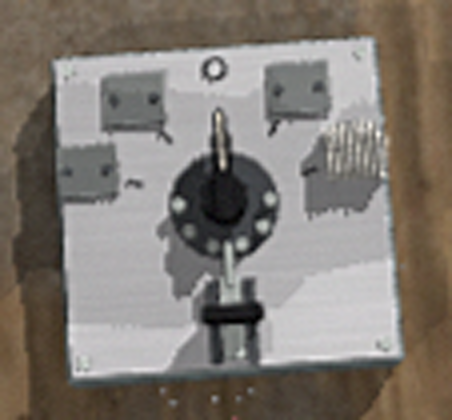

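The crop confirms it: the fins are at crop (355,150), the -72° station, and the other three stations carry plates. The lever is at off and the tab is at crop (232,312). The box centre is about (0.613, -0.001), yaw 3.35°, with the tab top at about (0.528, -0.006, 0.096) in both views. Now I'll swing over the tab with the tool y along the box x.

Emit:
drive_tool(
  plan=[
    [-0.049,-0.008,0,0,0,4.58,-0.06],
    [-0.049,-0.008,0,0,0,4.58,-0.06],
    [-0.049,-0.008,0,0,0,4.58,-0.06],
    [-0.049,-0.008,0,0,0,4.58,-0.06],
    [-0.049,-0.008,0,0,0,4.58,-0.06],
    [-0.049,-0.008,0,0,0,4.58,-0.06],
    [-0.049,-0.008,0,0,0,4.58,-0.06],
    [-0.049,-0.008,0,0,0,4.58,-0.06],
    [-0.049,-0.008,0,0,0,4.58,-0.06],
    [-0.049,-0.008,0,0,0,4.58,-0.06],
  ],
  newtons=25,
)

```text
t: 1.1
tcp_pos: [0.5182, 0.2341, 0.2449]
tool_rot: [0.53, 0.848, -0.0, -0.0]
force: [-0.3, 0.1, -0.2]
finger_gap: 0.47
gripper_force: 0.0
```

Emit:
drive_tool(
  plan=[
    [-0.045,-0.004,0,0,0,4.58,-0.06],
    [-0.045,-0.004,0,0,0,4.58,-0.06],
    [-0.045,-0.004,0,0,0,4.58,-0.06],
    [-0.045,-0.004,0,0,0,4.58,-0.06],
    [-0.02,0,0,0,0,4.58,-0.06],
    [0,0,0,0,0,0,-0.06],
    [0,0,0,0,0,0,-0.06],
    [0,0,0,0,0,0,-0.06],
  ],
)

```text
t: 1.9
tcp_pos: [0.5639, 0.0428, 0.2451]
tool_rot: [0.686, 0.728, -0.0, -0.001]
force: [0.1, -0.3, 0.4]
finger_gap: 0.468
gripper_force: 0.0
```

```bash
cat > w.py <<'E'
import sys
from h import *
from scipy.spatial.transform import Rotation as R
s=manip.sense();M=R.from_quat(s['tool_rot']).as_matrix()
yaw=np.radians(3.35);C=np.array([.6133,-.0014,0]);B=np.array([[np.cos(yaw),-np.sin(yaw),0],[np.sin(yaw),np.cos(yaw),0],[0,0,1]])
print('t',s['t'],'tcp',s['tcp_pos'].round(4),'box frame',(B.T@(s['tcp_pos']-C)).round(4),'F box',(B.T@s['force']).round(2),'gap',s['finger_gap'],'grip',s['gripper_force'])
print('tool in box\n',(B.T@M).round(4),'x angle in box',np.degrees(np.arctan2(*(B.T@M)[[1,0],0])))
if len(sys.argv)>4:
    t=C+B@np.array([float(a) for a in sys.argv[1:4]])
    print('shift tool',(M.T@(t-s['tcp_pos'])).round(4))
if sys.argv[-1].endswith('.png'):
    d=snap('wrist' if 'wrist' in sys.argv[-1] else 'top');np.savez('last.npz',**d)
    im=d['image']
    if 'wrist' not in sys.argv[-1]: im=cv2.resize(im[130:235,262:375],None,fx=4,fy=4,interpolation=cv2.INTER_CUBIC)
    cv2.imwrite(sys.argv[-1],im[...,::-1])
E
python3 w.py -.085 0 .20 pics/wrist1.png
```

```text
t 1.9 tcp [0.5639 0.0428 0.2451] box frame [-0.0468  0.047   0.2451] F box [ 0.09 -0.32  0.42] gap 0.46823048579244103 grip 0.0
tool in box
 [[-1.2e-03  1.0e+00 -9.0e-04]
 [ 1.0e+00  1.2e-03  6.0e-04]
 [ 6.0e-04 -9.0e-04 -1.0e+00]] x angle in box 90.07147091488967
shift tool [-0.047  -0.0383  0.0451]
```

View pics/wrist1.png

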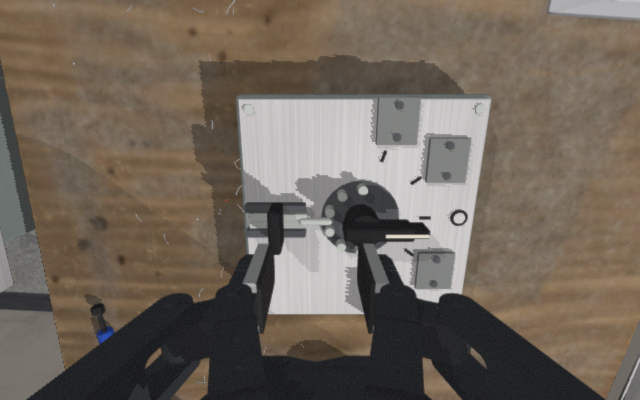

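The wrist view shows the tab at about (275,228), left of the lever at (360–430,230). I'll check the tab position from this second viewpoint.

```bash
cat > t.py <<'E'
from h import *
d=dict(np.load('last.npz'))
yaw=np.radians(3.35);C=np.array([.6133,-.0014,0]);B=np.array([[np.cos(yaw),-np.sin(yaw),0],[np.sin(yaw),np.cos(yaw),0],[0,0,1]])
vv,uu=np.mgrid[90:256,230:500]
r=np.stack([(uu-d['cx'])/d['f'],-(vv-d['cy'])/d['f'],-np.ones(uu.shape)],-1)@d['T'][:3,:3].T
p=(d['T'][:3,3]+r*d['z_map'][90:256,230:500,None]-C)@B
z=p[...,2]
for lo,hi,n in((.04,.06,'boxtop'),(.086,.115,'high')):
    nn,lab,st,ce=cv2.connectedComponentsWithStats(((z>lo)&(z<hi)).astype(np.uint8))
    for i in range(1,nn):
        if st[i,4]>60: q=p[lab==i];print(n,st[i],'min',q.min(0).round(4),'max',q.max(0).round(4),'medz',np.median(q[:,2]))
E
python3 t.py
```

```text
boxtop [    6     4   255   162 33103] min [-0.1266 -0.0453  0.0405] max [0.1229 0.1248 0.06  ] medz 0.05052373546650879
high [ 37 119  15  46 549] min [-0.0929 -0.021   0.0861] max [-0.0806  0.0224  0.0976] medz 0.09534020456789694
high [ 113  124   87   32 1703] min [-0.0214 -0.0141  0.086 ] max [0.0575 0.0172 0.1005] medz 0.09712867165686151
```

Emit:
drive_tool(
  plan=[
    [-0.047,-0.039,0,0,0,0,-0.06],
    [0,0,0.05,0,0,0,-0.06],
    [0,0,0.05,0,0,0,-0.06],
    [0,0,0.03,0,0,0,-0.06],
    [0,0,0.015,0,0,0,-0.06],
    [0,0,0.014,0,0,0,-0.06],
    [0,0,0,0,0,0,-0.06],
    [0,0,0,0,0,0,-0.06],
  ],
)

```text
t: 2.75
tcp_pos: [0.5348, 0.0023, 0.0864]
tool_rot: [0.686, 0.728, -0.0, -0.0]
force: [0.2, -0.1, 0.0]
finger_gap: 0.467
gripper_force: 0.0
```

```bash
python3 w.py -.086 0 .085 x
```

```text
t 2.75 tcp [0.5348 0.0023 0.0864] box frame [-0.0781  0.0083  0.0864] F box [ 0.18 -0.15  0.04] gap 0.46683946195863274 grip 0.0
tool in box
 [[-1.3e-03  1.0e+00 -1.0e-04]
 [ 1.0e+00  1.3e-03  1.0e-04]
 [ 1.0e-04 -1.0e-04 -1.0e+00]] x angle in box 90.07194895356135
shift tool [-0.0083 -0.0079  0.0014]
```

Emit:
drive_tool(
  plan=[
    [-0.008,-0.008,0.001,0,0,0,-0.06],
    [0,0,0,0,0,0,-0.06],
    [0,0,0,0,0,0,-1],
    [0,0,0,0,0,0,-1],
    [0,0,0,0,0,0,-1],
    [0,0,0,0,0,0,-1],
    [0,0,0,0,0,0,-1],
    [0,0,0,0,0,0,-1],
  ],
  newtons=30,
)

```text
t: 3.55
tcp_pos: [0.5275, -0.0072, 0.0859]
tool_rot: [0.686, 0.727, 0.0, 0.0]
force: [-2.0, -0.4, 6.3]
finger_gap: 0.132
gripper_force: 35.0
```

```bash
python3 w.py -.11 0 .085 x
```

```text
t 3.55 tcp [ 0.5275 -0.0072  0.0859] box frame [-0.086  -0.0008  0.0859] F box [-2.   -0.26  6.34] gap 0.1324623566574066 grip 34.97734487056732
tool in box
 [[ 1.e-04  1.e+00  8.e-04]
 [ 1.e+00 -1.e-04 -6.e-04]
 [-6.e-04  8.e-04 -1.e+00]] x angle in box 89.99502755605465
shift tool [ 0.0008 -0.024   0.0009]
```

Emit:
drive_tool(
  plan=[
    [0,-0.005,-0.001,0,0,0,-1],
    [0,-0.005,0,0,0,0,-1],
    [0,-0.005,0,0,0,0,-1],
    [0,-0.005,0,0,0,0,-1],
    [0,-0.004,0,0,0,0,-1],
    [0,0,0,0,0,0,-1],
    [0,0,0,0,0,0,-1],
  ],
)

```text
t: 4.25
tcp_pos: [0.5042, -0.0086, 0.0861]
tool_rot: [0.686, 0.727, 0.001, 0.001]
force: [5.8, -0.5, -9.0]
finger_gap: 0.133
gripper_force: 32.9
```

```bash
python3 w.py -.11 0 .085 x
```

```text
t 4.25 tcp [ 0.5042 -0.0086  0.0861] box frame [-0.1094 -0.0008  0.0861] F box [ 5.72 -0.88 -8.98] gap 0.13308171880874195 grip 32.92348265647888
tool in box
 [[ 8.0e-04  1.0e+00  2.2e-03]
 [ 1.0e+00 -8.0e-04 -4.0e-04]
 [-4.0e-04  2.2e-03 -1.0e+00]] x angle in box 89.95605112759375
shift tool [ 0.0008 -0.0006  0.0011]
```

Emit:
drive_tool(
  plan=[
    [0,0,0,0,0,0,-0.06],
    [0,0,0,0,0,0,-0.06],
    [0,0,0,0,0,0,-0.06],
    [0,0,-0.03,0,0,0,-0.06],
    [0,0,-0.035,0,0,0,-0.06],
    [0.01,0.038,0,0,0,0,-1],
    [0.01,0.038,0,0,0,0,-1],
    [0.01,0.038,0,0,0,0,-1],
    [0.001,0.037,0,0,0,0,-1],
    [0,0,0,0,0,0,-1],
  ],
)

```text
t: 5.25
tcp_pos: [0.6569, 0.0317, 0.1519]
tool_rot: [0.686, 0.728, 0.002, 0.002]
force: [-1.1, 0.3, 1.1]
finger_gap: -0.001
gripper_force: 0.0
```

```bash
python3 w.py .042 .030 .090 pics/top2.png; sed -i 's/last.npz/top0.npz/' t.py
```

```text
t 5.25 tcp [0.6569 0.0317 0.1519] box frame [0.0455 0.0305 0.1519] F box [-1.06  0.32  1.14] gap -0.0013641381625883822 grip 0.0
tool in box
 [[-5.0e-04  1.0e+00  6.4e-03]
 [ 1.0e+00  5.0e-04 -8.0e-04]
 [-8.0e-04  6.4e-03 -1.0e+00]] x angle in box 90.02974884521448
shift tool [-0.0005 -0.0039  0.0619]
```

View pics/top2.png

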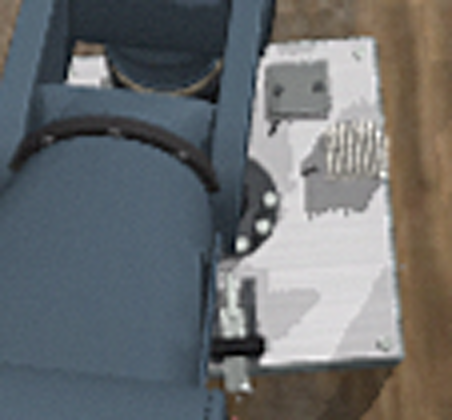

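The tab has moved from crop row 312 to 347, about 24 mm, so the bar is fully back. Now I'll descend beside the lever and push.

Emit:
drive_tool(
  plan=[
    [0,-0.004,0.02,0,0,0,-1],
    [0,0,0.03,0,0,0,-1],
    [0,0,0.012,0,0,0,-1],
    [0,0,0,0,0,0,-1],
    [-0.006,0,0,0,0,0,-1],
    [-0.006,0,0,0,0,0,-1],
    [0,0,0,0,0,0,-1],
    [0,0,0,0,0,0,-1],
  ],
)

```text
t: 6.1
tcp_pos: [0.6497, 0.0189, 0.0906]
tool_rot: [0.686, 0.727, 0.001, 0.001]
force: [0.1, 1.7, 1.9]
finger_gap: -0.004
gripper_force: 0.9
```

```bash
python3 w.py .042 .018 .090 x
```

```text
t 6.1 tcp [0.6497 0.0189 0.0906] box frame [0.0375 0.0182 0.0906] F box [0.25 1.72 1.92] gap -0.0035214197137032133 grip 0.9251672588288784
tool in box
 [[ 9.0e-04  1.0e+00  2.2e-03]
 [ 1.0e+00 -9.0e-04 -1.0e-04]
 [-1.0e-04  2.2e-03 -1.0e+00]] x angle in box 89.94607069485866
shift tool [-0.0002  0.0045  0.0006]
```

Emit:
drive_tool(
  plan=[
    [-0.0045,0.003,0,0,0,6,-1],
    [-0.0045,0.0025,0,0,0,6,-1],
    [-0.0045,0.0016,0,0,0,6,-1],
    [-0.0045,0.0016,0,0,0,6,-1],
    [-0.0045,0.0016,0,0,0,6,-1],
    [-0.0045,0.0016,0,0,0,6,-1],
    [-0.0045,0.0016,0,0,0,6,-1],
    [0,0,0,0,0,0,-1],
    [0,0,0,0,0,0,-1],
  ],
)

```text
t: 7.0
tcp_pos: [0.6541, -0.0139, 0.0897]
tool_rot: [0.901, 0.434, -0.0, 0.001]
force: [-0.8, 0.0, 0.0]
finger_gap: -0.0
gripper_force: 0.0
```

```bash
cat >> w.py <<'E'
p=B.T@(s['tcp_pos']-C); X=(B.T@M)[:2,0]; Y=(B.T@M)[:2,1]
print('tool-frame coords of axis->tcp: along y',round(float(p[:2]@Y),4),'along x',round(float(p[:2]@X),4),'tool angle',np.degrees(np.arctan2(Y[1],Y[0])).round(2))
E
python3 w.py x
```

```text
t 7.0 tcp [ 0.6541 -0.0139  0.0897] box frame [ 0.04   -0.0149  0.0897] F box [-0.83  0.09  0.02] gap -0.00013914354195732696 grip 0.0
tool in box
 [[ 6.683e-01  7.439e-01  3.000e-04]
 [ 7.439e-01 -6.683e-01 -1.200e-03]
 [-7.000e-04  1.000e-03 -1.000e+00]] x angle in box 48.06611591548836
tool-frame coords of axis->tcp: along y 0.0397 along x 0.0157 tool angle -41.93
```

Emit:
drive_tool(
  plan=[
    [-0.004,0.0018,0,0,0,6,-1],
    [-0.004,0.0016,0,0,0,6,-1],
    [-0.0042,0.0016,0,0,0,6,-1],
    [-0.0042,0.0016,0,0,0,6,-1],
    [-0.003,0.0012,0,0,0,4,-1],
    [0,0,0,0,0,0,-1],
    [0,0,0,0,0,0,-1],
  ],
)

```text
t: 7.7
tcp_pos: [0.6445, -0.032, 0.0896]
tool_rot: [0.979, 0.203, 0.0, 0.0]
force: [0.3, 0.1, -0.3]
finger_gap: -0.003
gripper_force: 0.2
```

```bash
python3 w.py pics/top3.png; cp last.npz after3.npz
```

```text
t 7.7 tcp [ 0.6445 -0.032   0.0896] box frame [ 0.0293 -0.0324  0.0896] F box [ 0.29  0.04 -0.26] gap -0.002663485860197074 grip 0.17471118164394284
tool in box
 [[ 9.391e-01  3.436e-01  4.000e-04]
 [ 3.436e-01 -9.391e-01 -7.000e-04]
 [ 1.000e-04  8.000e-04 -1.000e+00]] x angle in box 20.098400977567877
tool-frame coords of axis->tcp: along y 0.0405 along x 0.0164 tool angle -69.9
```

View pics/top3.png

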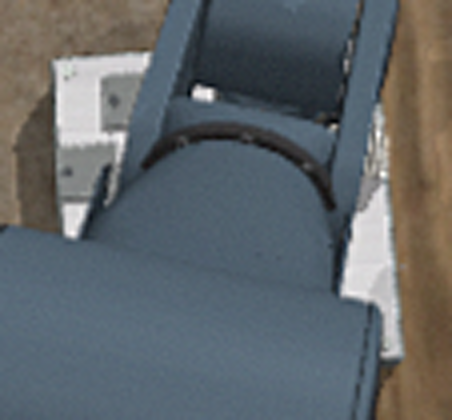

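Emit:
drive_tool(
  plan=[
    [0.006,0,0,0,0,0,-1],
    [0.006,0,0,0,0,0,-1],
    [0,0,-0.03,0,0,0,-1],
    [0,0,-0.04,0,0,0,-1],
    [0,0,0,0,0,-8.5,-1],
    [0,0,0,0,0,-8.5,-1],
    [0,0,0,0,0,-8.5,-1],
    [0,0,0,0,0,-8.5,-1],
    [0,0,0,0,0,-8.5,-1],
    [0,0,0,0,0,-8.5,-1],
  ],
)

```text
t: 8.75
tcp_pos: [0.6557, -0.0266, 0.1593]
tool_rot: [0.795, 0.607, -0.0, 0.0]
force: [-0.0, -0.6, 0.2]
finger_gap: -0.001
gripper_force: 0.0
```

Emit:
drive_tool(
  plan=[
    [0,0,0,0,0,-8.5,-0.06],
    [0,0,0,0,0,-8.5,-0.06],
    [0,0,0,0,0,-1.9,-0.06],
    [0.005,-0.04,0,0,0,0,-0.06],
    [0.005,-0.04,0,0,0,0,-0.06],
    [0.005,-0.04,0,0,0,0,-0.06],
    [0,0,0,0,0,0,-0.06],
    [0,0,0,0,0,0,-0.06],
  ],
)

```text
t: 9.55
tcp_pos: [0.5347, -0.0185, 0.1597]
tool_rot: [0.687, 0.727, 0.0, 0.0]
force: [0.4, -1.3, -0.3]
finger_gap: 0.475
gripper_force: 0.0
```

```bash
python3 w.py -.1094 0 .086 pics/wrist4.png
```

```text
t 9.55 tcp [ 0.5347 -0.0185  0.1597] box frame [-0.0795 -0.0125  0.1597] F box [ 0.33 -1.33 -0.28] gap 0.4745733286080531 grip 0.0
tool in box
 [[ 1.7e-03  1.0e+00  7.0e-04]
 [ 1.0e+00 -1.7e-03 -3.0e-04]
 [-3.0e-04  7.0e-04 -1.0e+00]] x angle in box 89.90022562253695
shift tool [ 0.0125 -0.03    0.0736]
tool-frame coords of axis->tcp: along y -0.0794 along x -0.0126 tool angle -0.1
```

View pics/wrist4.png

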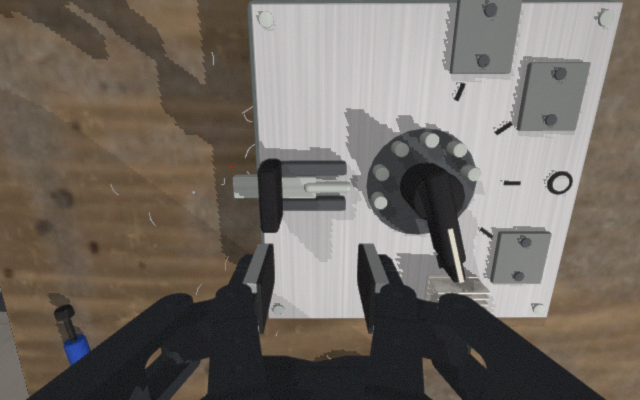

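The lever now points at the fins (nose at about 460,275; module at about 460,288). The bar is back (tab at 270,195), and its tongue at (350,187) faces the gap between two pins (382,173 and 380,203). Now I'll measure the tab and the lever angle here.

```bash
sed -i 's/top0.npz/last.npz/; s/90:256/0:280/g; s/230:500/200:620/g' t.py; cat >> t.py <<'E'
g=cv2.cvtColor(d['image'],cv2.COLOR_RGB2GRAY)[0:280,200:620]
k=(z>.09)&(z<.104)&(g>150)&(p[...,0]>-.03);q=p[k][:,:2];vx,vy,x0,y0=cv2.fitLine(q.astype(np.float32),2,0,.01,.01).ravel()
print('white line n',k.sum(),'angle',np.degrees(np.arctan2(vy,vx)),'at',x0,y0)
E
python3 t.py
```

```text
boxtop [   47     0   373   280 81872] min [-0.1265 -0.0837  0.04  ] max [0.1224 0.1244 0.06  ] medz 0.05053248669971222
boxtop [ 34 174  24   3  63] min [-0.1392  0.0076  0.0525] max [-0.1229  0.0083  0.06  ] medz 0.05648916790521266
high [  57  164   23   69 1349] min [-0.1162 -0.0209  0.086 ] max [-0.104   0.0221  0.0979] medz 0.09541077960120858
high [ 211  166   55  114 3626] min [-0.0184 -0.0566  0.086 ] max [0.0203 0.0205 0.101 ] medz 0.09715874401728809
white line n 245 angle -72.11819 at 0.0099152895 -0.034853093
```

The lever reads -72.1°, in its detent. I'll grip the tab and slide it home.

Emit:
drive_tool(
  plan=[
    [0.0125,-0.03,0,0,0,0,-0.06],
    [0,0,0,0,0,0,-0.06],
    [0,0,0.03,0,0,0,-0.06],
    [0,0,0.03,0,0,0,-0.06],
    [0,0,0.013,0,0,0,-0.06],
    [0,0,0,0,0,0,-0.06],
    [0,0,0,0,0,0,-1],
    [0,0,0,0,0,0,-1],
    [0,0,0,0,0,0,-1],
    [0,0,0,0,0,0,-1],
  ],
)

```text
t: 10.6
tcp_pos: [0.5053, -0.0082, 0.0871]
tool_rot: [0.687, 0.727, 0.001, 0.001]
force: [1.6, -0.9, -1.3]
finger_gap: 0.128
gripper_force: 34.6
```

Emit:
drive_tool(
  plan=[
    [0,0,0,0,0,0,-1],
    [0,0.005,0,0,0,0,-1],
    [0,0.005,0,0,0,0,-1],
    [0,0.005,0,0,0,0,-1],
    [0,0.005,0,0,0,0,-1],
    [0,0.004,0,0,0,0,-1],
    [0,0,0,0,0,0,-1],
    [0,0,0,0,0,0,-1],
  ],
)

```text
t: 11.4
tcp_pos: [0.5281, -0.0068, 0.0871]
tool_rot: [0.687, 0.727, 0.0, 0.0]
force: [-0.8, -1.6, 4.7]
finger_gap: 0.127
gripper_force: 35.3
```

```bash
python3 w.py -.085 0 .086 x
```

```text
t 11.4 tcp [ 0.5281 -0.0068  0.0871] box frame [-0.0853 -0.0004  0.0871] F box [-0.86 -1.54  4.68] gap 0.12748762099849362 grip 35.34834265708923
tool in box
 [[ 1.9e-03  1.0e+00  6.0e-04]
 [ 1.0e+00 -1.9e-03 -6.0e-04]
 [-6.0e-04  6.0e-04 -1.0e+00]] x angle in box 89.89126264253689
shift tool [0.0004 0.0003 0.0011]
tool-frame coords of axis->tcp: along y -0.0853 along x -0.0006 tool angle -0.11
```

Emit:
drive_tool(
  plan=[
    [0,0.001,0,0,0,0,-1],
    [0,0.001,0,0,0,0,-1],
    [0,0,0,0,0,0,-1],
    [0,0,0,0,0,0,-1],
  ],
)

```text
t: 11.8
tcp_pos: [0.5282, -0.0068, 0.0871]
tool_rot: [0.687, 0.727, -0.001, -0.001]
force: [-5.0, -3.5, 8.6]
finger_gap: 0.135
gripper_force: 35.9
```

Emit:
drive_tool(
  plan=[
    [0,0,0,0,0,0,-0.06],
    [0,0,0,0,0,0,-0.06],
    [0,0,0,0,0,0,-0.06],
    [0,0,0,0,0,0,-0.06],
    [0,0,-0.03,0,0,0,-0.06],
    [0,0,-0.04,0,0,0,-0.06],
    [-0.012,0,-0.005,0,0,0,-0.06],
    [0,0,0,0,0,0,-0.06],
    [0,0,0,0,0,0,-0.06],
  ],
)

```text
t: 12.7
tcp_pos: [0.5299, -0.0185, 0.1605]
tool_rot: [0.687, 0.726, -0.0, -0.001]
force: [-0.5, 0.9, 0.8]
finger_gap: 0.467
gripper_force: 0.0
```

```bash
python3 w.py pics/wrist5.png; python3 t.py
```

```text
t 12.7 tcp [ 0.5299 -0.0185  0.1605] box frame [-0.0842 -0.0121  0.1605] F box [-0.45  0.89  0.8 ] gap 0.4666638003973945 grip 0.0
tool in box
 [[ 3.2e-03  1.0e+00 -1.5e-03]
 [ 1.0e+00 -3.2e-03  7.0e-04]
 [ 7.0e-04 -1.5e-03 -1.0e+00]] x angle in box 89.81745143740994
tool-frame coords of axis->tcp: along y -0.0842 along x -0.0124 tool angle -0.18
boxtop [   55     0   365   280 81229] min [-0.1263 -0.084   0.0401] max [0.1209 0.1253 0.06  ] medz 0.05052933520572572
high [ 104  164   20   69 1270] min [-0.0922 -0.0212  0.086 ] max [-0.0803  0.0221  0.0979] medz 0.09552651951116083
high [ 218  166   55  114 3625] min [-0.0184 -0.0564  0.086 ] max [0.0206 0.0204 0.1008] medz 0.09720156252652207
white line n 245 angle -72.10501 at 0.0100066345 -0.035058603
```

View pics/wrist5.png

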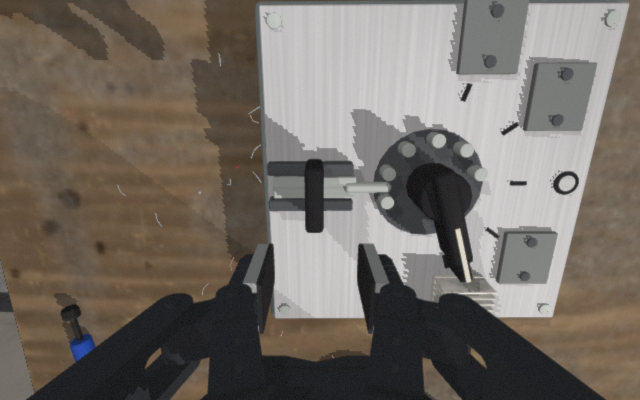

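The tab is back at its home position (315,195) with the tongue between the pins, the lever is at -72.1° on the module, and the gripper is clear.

```bash
python3 -c "
from station import manip
print(manip.sign_off())"
```

```text
the job is handed in; nothing more can be done
None
```

The job is handed in: I drew the lock bar back, turned the lever to the finned module at the -72° station (measured -72.1°), and slid the bar home again; the gripper is clear and the hand-in gave no verdict.

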